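# Click the red filler cap shut

### The job

The steel tank with the red filler cap is about to go off for its pressure test, and its cap has only been run on loosely. Turn the red cap clockwise until it is fully home and then a little farther, until its torque limiter slips by a good twenty degrees, and let go. The tank with the blue cap is already tight: do not touch it.

Things in the scene. Friction and masses are not known exactly. Their poses are not given: they have to be found in the camera images.
- red_grip (a point): Red cap: disc 62 mm across, 14 mm high, with an upright grip bar on it 52 x 14 mm, 32 mm high (pinch the 14 mm; 30-60 N is ample). Point on the vertical turning axis, 12 mm below the bar's top, 20 mm above the disc, 156 mm above the bench. x along the bar, y across, z up; turns with the cap. White stripe: the bar's -x half. The yellow line on the tank's top is where it points when just home.
- red_thread (a joint): How far the red cap is screwed on (rad), growing clockwise seen from above. Starts loose, anywhere from 0.4 to 0.8; the hard stop (fully home) is at 1.2. It turns easily (about 0.06 N m), does not rise or sink as it turns, and stays where it is left.
- red_slip (a joint): How far the red cap's outside (disc and bar) has slipped clockwise over its threaded inside (rad), 0 at the start. Before the stop both turn together; at the stop the torque limiter lets the outside go on turning, smoothly, at about 0.25 N m, for more than a full turn. Stays where it is left.
- blue_tank: Bare steel tank 170 x 130 mm, 100 mm high, with a blue cap of the same shape, already tight. Origin at the centre of its underside, x along the 170 mm, y along the 130 mm. Leave it alone. The red cap's tank is alike, with its cap in the middle of its top. Both are heavy and fixed to the bench; their places and yaw vary, and they may swap sides.
Things that resemble listed ones, but are neither listed nor needed, are in the scene too. What is shaped like the part that bears red_grip but turquoise is not meant.

How it is judged:
By the outcome, as a careful person would: the job done as asked, in the order asked, and still so for the second after the job is handed in, with the robot touching nothing.
It also fails if it takes over 32 s, if anything falls off the work surface, if the arm or the gripper's body presses on something with over 40 N, if the wrist force passes 120 N, or if a joint passes its speed limit or range.

### The arm

A 6-joint arm with a two-finger parallel gripper is mounted at the origin on the work surface. World frame = base frame: x ahead of the robot, y to its left, z up, the work surface at z = 0. Lengths are in m, angles in rad, forces in N, time in s.
With the tool pointing down it reaches from about 0.35 to 0.775 m from the base axis. Payload 5.5 kg.
Tool frame: the origin (TCP) lies at the very end of the fingers, on their centre line; the grasp point (between the pads) lies 19 mm behind it; z points along the fingers, y is the line along which they close (so a half turn about z gives the same grasp; the last joint's range is limited). The gripper opens to 85 mm and grips with 20 to 120 N. Pads are 22 mm wide; open, the fingers measure 114 mm over their backs; the gripper's body (76 mm by 85 mm) begins 54 mm behind the grasp point. The pads swing forward as they close: fully open they stand 13 mm farther back than shut.
Start: joints at [1.162, 0.313, 0.046, 1.304, 0, 1.431], TCP at [0.153, 0.554, 0.231] pointing down, gripper open.
Joint ranges: [-2.76, 2.76], [-0.86, 1.69], [-1.03, 1.26], [-2.2, 2.34], [-1.47, 1.5], [-3.14, 3.14]. Speed limits (rad/s): [2.57, 2.57, 3.14, 3.14, 3.14, 3.14].

### API

Orientations are given as a unit quaternion [w, x, y, z].
In Python, from workcell import env gives the robot as it stands. The module is installed in compiled form; this text tells all that it offers.
- The arm moves only by the tool jog_arm, never from a script. Its arguments are lists of equal length, an entry for each row: "gripper": the opening, from 0 (shut) to 1 (fully open); "offset": the shift along the world's x, y, z in cm, a list of three; "twist": the turn about the world's z in degrees. In form: {"gripper": [gripper, ...], "offset": [[dx, dy, dz], ...], "twist": [twist, ...]}. A call has exactly 8 rows; each row is the pose to reach, as a shift and turn from the pose commanded when the call began; what a row does not reach only later rows make up. A row lasts 1/8 s, in which the tool goes at most 62.5 mm and 10.7 degrees, less where a joint would pass 70% of its speed; a pose out of reach is approached as far as the arm can. A call with a gripper value outside its range is refused whole. The fingers move at their own pace and stop on an object; "squeeze" is the grip in N (left out, the last holds). Time passes only in rows, so rows that repeat a pose let the fingers close, or fill a call up. It gives the time, the measured TCP pose, the force, the opening and the grip force at its end, in the units of the state.
- env.get_state(): the state, without advancing time (a new reading comes with each control period).
- env.read_camera(name): name is "side" or "top" or "wrist"; returns a dict with "image" (420x560x3 uint8, red, green, blue), "z_map" (420x560 float32, m along the optical axis (not along the pixel's ray), 0 where there is no reading), "fovy" (degrees; the focal length in pixels is half the picture's height over the tangent of half this angle, whatever the lens; pixels are square), "cx", "cy" (the principal point, pixels), "cam_to_world" (4x4, takes a point from camera to world coordinates). Camera axes: x right, y up, looking along -z (the intrinsics and any distortion apply to the point x, -y, -z); pixel columns grow to the right and rows downward; lengths in m; the calibration is good to about 2 mm. A picture is of the moment at which its call begins.
- env.hand_in(): hands the job in; it is judged then, once.
The state is a dict: "clock": time; "joint_pos": joint angles; "qvel": joint speeds; "tau": joint torques, N m; "tcp_pos": TCP position; "orientation": TCP orientation; "wrist_force": force on the tool from outside, world axes, zero at the start; "ft_torque": the same for the moment, N m; "finger_gap": finger opening in m; "grip_force": force on a finger pad.
Only numpy, scipy, OpenCV 4.12 (cv2) and the standard library are available. Lean on these libraries where they do the work, as an engineer would, in place of code of your own. Each camera call takes 0.05 s, during which the arm holds its last target. There are 200 camera calls.

## Working session

There is one attempt and no reset: what is moved stays moved. The work goes in short steps, Python scripts to look and compute and a tool call to move; the robot and the scene stay as the last step left them, time stands still between calls to the robot, and variables do not carry over. Pictures are saved under pics/ and viewed, at most 10 in all, crops included, and the job is handed in when it is done.

Besides the shell and the picture viewer there is one more tool, called after "Request:" as name([rows], argument=value, ...), one row to a line, values as JSON. jog_arm: Moves the arm, as the interface text tells. Its arguments: {"type":"object","properties":{"gripper":{"type":"array"},"offset":{"type":"array"},"twist":{"type":"array"},"squeeze":{"type":"number"}},"required":["gripper","offset","twist"]}

```bash
mkdir -p pics
python3 - <<'E'
from workcell import env
import cv2,numpy as np,pickle
d={}
for n in("top","side"):
    c=env.read_camera(n);d[n]=c
    cv2.imwrite(f"pics/{n}0.png",c["image"][:,:,::-1]);print(n,c["fovy"],c["cx"],c["cy"],c.keys(),np.round(c["cam_to_world"],3).tolist())
pickle.dump(d,open("d0.pkl","wb"));s=env.get_state();print(s)
E
```

```text
top 54.20141048762921 279.87209853852204 205.63273047216617 dict_keys(['image', 'z_map', 'fovy', 'cx', 'cy', 'cam_to_world']) [[0.026, 0.988, -0.151, 0.341], [-1.0, 0.026, 0.001, -0.012], [0.005, 0.15, 0.989, 0.991], [0.0, 0.0, 0.0, 1.0]]
side 42.67516939446913 280.5873451072173 213.8516588870922 dict_keys(['image', 'z_map', 'fovy', 'cx', 'cy', 'cam_to_world']) [[-0.998, 0.032, -0.056, 0.442], [-0.063, -0.642, 0.764, 0.756], [-0.012, 0.766, 0.643, 0.76], [0.0, 0.0, 0.0, 1.0]]
{'clock': 0.1, 'joint_pos': array([ 1.16239418e+00,  3.13947024e-01,  4.51071239e-02,  1.30359230e+00,
       -2.95058172e-06,  1.43117530e+00]), 'qvel': array([-0.00047177, -0.00115214,  0.00106075, -0.00044259,  0.00099923,
        0.0002561 ]), 'tau': array([ 1.67211983e-03, -4.81723917e+01,  2.99245155e+01,  1.27315085e-02,
       -1.74431839e-04,  1.34783772e-05]), 'tcp_pos': array([0.15253844, 0.55393662, 0.23049162]), 'orientation': array([-2.19909756e-04,  1.33986349e-01,  9.90982840e-01, -7.87821218e-04]), 'wrist_force': array([ 0.07813493, -0.29864895,  0.55408457]), 'ft_torque': array([ 0.00401055,  0.0149705 , -0.0019786 ]), 'grip_force': 0.0, 'finger_gap': 0.08585018721210536}
```

View pics/top0.png

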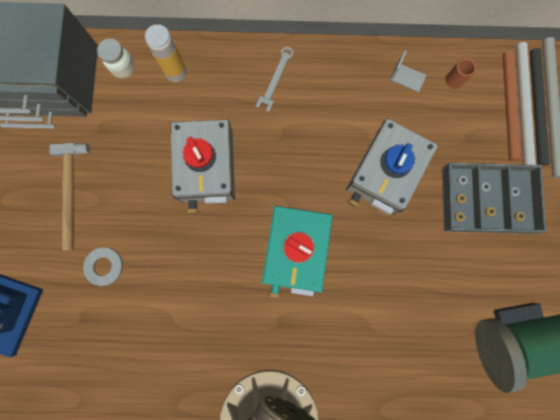

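View pics/side0.png

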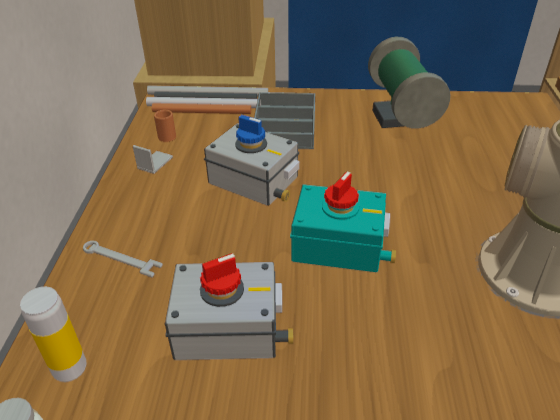

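The red-capped candidates are the steel tank's cap at top (198,153) / side (221,277) and the turquoise tank's cap at top (298,247) / side (341,195), which is the decoy. The blue cap is at top (400,160) / side (250,133). I choose the steel one at top (198,153).

```bash
cat > h.py <<'E'
import numpy as np,cv2
def pts(c,m):
    v,u=np.nonzero(m&(c["z_map"]>0));z=c["z_map"][v,u]
    f=c["image"].shape[0]/2/np.tan(np.radians(c["fovy"]/2))
    P=np.c_[(u-c["cx"])/f*z,-(v-c["cy"])/f*z,-z,np.ones_like(z)]
    return (P@c["cam_to_world"].T)[:,:3]
def masks(c):
    h=cv2.cvtColor(c["image"],cv2.COLOR_RGB2HSV).astype(int);H,S,V=h[...,0],h[...,1],h[...,2]
    return dict(red=((H<6)|(H>174))&(S>170)&(V>90),yel=(H>20)&(H<32)&(S>150)&(V>150),white=(S<40)&(V>190))
def line(p):
    vx,vy,x,y=cv2.fitLine(p[:,:2].astype(np.float32),cv2.DIST_HUBER,0,.001,.001).ravel()
    return np.degrees(np.arctan2(vy,vx)).round(1)
E
python3 - <<'E'
import pickle,numpy as np,cv2
from h import *
d=pickle.load(open("d0.pkl","rb"))
for n,(u,v) in dict(top=(198,153),side=(221,277)).items():
    c=d[n];M=masks(c);w=np.zeros((420,560),bool);w[v-55:v+55,u-55:u+60]=1
    R=pts(c,M["red"]&w)
    print(n,len(R),"z pct",np.percentile(R[:,2],[2,25,50,75,98]).round(3))
    for nm,P in(("disc",R[(R[:,2]>.128)&(R[:,2]<.142)]),("bartop",R[R[:,2]>.160])):
        if len(P)>4:(cx,cy),r=cv2.minEnclosingCircle(P[:,:2].astype(np.float32));print(nm,len(P),np.round([cx,cy,r],4),P.mean(0).round(4))
    W=pts(c,M["white"]&w);W=W[W[:,2]>.158];Y=pts(c,M["yel"]&w);Y=Y[(Y[:,2]>.09)&(Y[:,2]<.11)]
    B=np.r_[R[R[:,2]>.160],W]
    (bc,bs,ba)=cv2.minAreaRect(B[:,:2].astype(np.float32))
    print("bar",len(B),np.round(bc,4),np.round(bs,4),ba,line(B),"white",W.mean(0).round(4),"yel",len(Y),Y.mean(0).round(4),line(Y))
a=d["top"]["image"][100:220,140:260,::-1];b=d["side"]["image"][230:350,160:280,::-1]
cv2.imwrite("pics/crop.png",cv2.resize(np.hstack([a,b]),None,fx=3.3,fy=3.3,interpolation=2))
E
```

```text
top 552 z pct [0.13  0.135 0.137 0.138 0.17 ]
disc 450 [0.5818 0.1677 0.0309] [0.58   0.166  0.1362]
bartop 76 [0.5809 0.1696 0.0245] [0.5878 0.1721 0.1682]
bar 97 [0.5817 0.1683] [0.048  0.0137] 30.501060485839844 29.0 white [0.5727 0.1624 0.1696] yel 21 [0.5202 0.1639 0.1019] 6.3
side 1141 z pct [0.127 0.136 0.139 0.157 0.17 ]
disc 591 [0.5825 0.1711 0.032 ] [0.578  0.1847 0.1362]
bartop 234 [0.5818 0.1734 0.0252] [0.5853 0.1756 0.1665]
bar 271 [0.5829 0.1711] [0.0506 0.014 ] 29.84891700744629 30.9 white [0.5717 0.1631 0.1703] yel 63 [0.5218 0.1652 0.102 ] 3.4
```

View pics/crop.png

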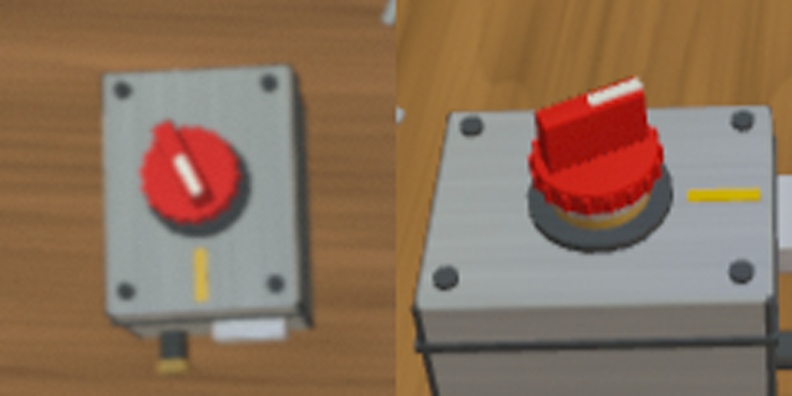

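The crop confirms it: the steel tank has the red cap, with the white stripe at about 210° and the yellow line at about 185°. That leaves roughly 25° clockwise to home. Now I'll move above it.

Request:
jog_arm([
  [2,-1.8,0.5],
  [5,-4.5,1],
  [8.5,-7.6,1],
  [12,-10.7,1],
  [15.5,-13.8,1],
  [19,-17,1],
  [22.5,-20,1],
  [26,-23.2,1],
], gripper=[1,1,1,1,1,1,1,1], twist=[2,5,9,13,17,20,24,28], squeeze=45)

```text
clock: 1.1
tcp_pos: [0.4135, 0.3212, 0.241]
orientation: [-0.0, -0.111, 0.994, -0.0]
wrist_force: [0.5, 0.5, 0.0]
finger_gap: 0.0855
grip_force: 0.0
```

Request:
jog_arm([
  [3.5,-3.1,0],
  [7,-6.2,0],
  [10.5,-9.4,0],
  [13.5,-12.2,0],
  [15.7,-14.2,0],
  [16.9,-15.2,0],
  [16.9,-15.2,0],
  [16.9,-15.2,0],
], gripper=[1,1,1,1,1,1,1,1], twist=[4,8,11,14,16,17.5,17.5,17.5])

```text
clock: 2.1
tcp_pos: [0.581, 0.1707, 0.241]
orientation: [-0.001, -0.26, 0.966, 0.0]
wrist_force: [0.0, 0.1, -0.3]
finger_gap: 0.0851
grip_force: 0.0
```

Run:
```python
from workcell import env
import cv2,numpy as np
from h import *
s=env.get_state();print(s["clock"],s["joint_pos"].round(3),s["tcp_pos"],s["orientation"].round(4))
w,x,y,z=s["orientation"];print("tool y ang",np.degrees(2*np.arctan2(y,x))-90)
c=env.read_camera("wrist");cv2.imwrite("pics/w1.png",c["image"][:,:,::-1])
M=masks(c);R=pts(c,M["red"]);D=R[(R[:,2]>.128)&(R[:,2]<.142)];T=R[R[:,2]>.16];W=pts(c,M["white"]);W=W[(W[:,2]>.16)&(W[:,2]<.18)]
k=lambda P:np.linalg.norm(P[:,:2]-[.582,.17],axis=1)<.05
D,T,W=D[k(D)],T[k(T)],W[k(W)];B=np.r_[T,W]
print(len(D),cv2.minEnclosingCircle(D[:,:2].astype(np.float32)) if len(D) else 0)
if len(B):print(cv2.minAreaRect(B[:,:2].astype(np.float32)),line(B),B.mean(0),W.mean(0))
```

```text
2.1 [ 0.153  0.373  0.155  1.354  0.    -0.372] [0.58102784 0.17073609 0.24098003] [-5.000e-04 -2.596e-01  9.657e-01  2.000e-04]
tool y ang 120.09086593722105
3912 ((0.5841571092605591, 0.1696319878101349), 0.032904002815485)
((0.5838140249252319, 0.1695798933506012), (0.051973890513181686, 0.013745616190135479), 30.30896759033203) 30.3 [0.58291571 0.16927848 0.16731762] [0.57295933 0.163014   0.16816577]
```

View pics/w1.png

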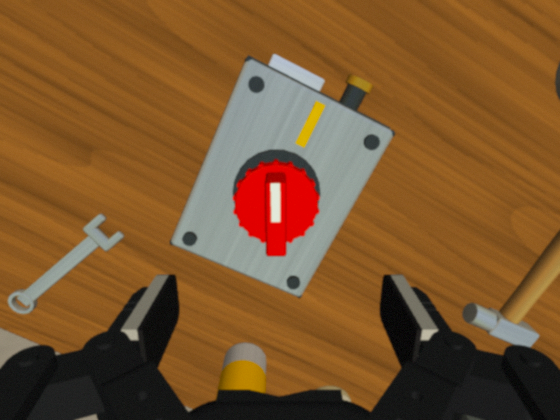

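The wrist view shows the steel tank and the red cap at (276,205), with the bar upright between the fingers and the yellow line at (311,123). The fingers are aligned, so I'll descend and close.

Request:
jog_arm([
  [0.2,-0.1,-1],
  [0.2,-0.1,-3],
  [0.2,-0.1,-5],
  [0.2,-0.1,-7],
  [0.2,-0.1,-8.5],
  [0.2,-0.1,-9.5],
  [0.2,-0.1,-9.9],
  [0.2,-0.1,-9.9],
], gripper=[1,1,1,1,1,1,1,1], twist=[0,0,0,0,0,0,0,0])

```text
clock: 3.15
tcp_pos: [0.5838, 0.1694, 0.1425]
orientation: [0.0, -0.26, 0.966, 0.0]
wrist_force: [-0.2, -0.1, 0.7]
finger_gap: 0.0854
grip_force: 0.0
```

Request:
jog_arm([
  [0,0,0],
  [0,0,0],
  [0,0,0],
  [0,0,0],
  [0,0,0],
  [0,0,0],
  [0,0,0],
  [0,0,0],
], gripper=[0.6,0.4,0.2,0,0,0,0,0], twist=[0,0,0,0,0,0,0,0], squeeze=45)

```text
clock: 4.15
tcp_pos: [0.5837, 0.1695, 0.1425]
orientation: [0.0, -0.26, 0.966, 0.0]
wrist_force: [-0.4, 0.7, 4.1]
finger_gap: 0.0129
grip_force: 47.7
```

Request:
jog_arm([
  [0,0,0],
  [0,0,0],
  [0,0,0],
  [0,0,0],
  [0,0,0],
  [0,0,0],
  [0,0,0],
  [0,0,0],
], gripper=[0,0,0,0,0,0,0,0], twist=[-4,-8,-12,-16,-20,-24,-28,-32])

```text
clock: 5.15
tcp_pos: [0.5838, 0.1694, 0.1425]
orientation: [0.0, 0.017, 1.0, -0.0]
wrist_force: [-1.0, -0.3, 4.6]
finger_gap: 0.0128
grip_force: 48.0
```

Request:
jog_arm([
  [0,0,0],
  [0,0,0],
  [0,0,0],
  [0,0,0],
  [0,0,0],
  [0,0,0],
  [0,0,0],
  [0,0,0],
], gripper=[0,0,0,0,0,0,0,0], twist=[-4,-8,-12,-16,-20,-24,-28,-28])

```text
clock: 6.15
tcp_pos: [0.5837, 0.1693, 0.1426]
orientation: [0.0, 0.258, 0.966, -0.0]
wrist_force: [-0.8, -0.4, 4.5]
finger_gap: 0.0131
grip_force: 48.0
```

Run:
```python
from workcell import env
s=env.get_state();print(s["joint_pos"].round(3),s["ft_torque"],s["wrist_force"],s["finger_gap"])
```

```text
[ 0.15   0.414 -0.028  1.129 -0.     0.672] [-0.03608515  0.32214049 -0.05604412] [-0.82135702 -0.35254092  4.50468114] 0.013113656696808336
```

Request:
jog_arm([
  [0,0,0],
  [0,0,0],
  [0,0,0],
  [0,0,0],
  [0,0,0],
  [0,0,0],
  [0,0,0],
  [0,0,0],
], gripper=[1,1,1,1,1,1,1,1], twist=[0,0,0,0,0,0,0,0])

```text
clock: 7.15
tcp_pos: [0.5837, 0.1694, 0.1423]
orientation: [0.0, 0.258, 0.966, 0.0]
wrist_force: [-0.7, 0.3, 0.2]
finger_gap: 0.0857
grip_force: 0.0
```

Request:
jog_arm([
  [0,0,1],
  [0,0,3],
  [0,0,5],
  [0,0,7],
  [0,0,9],
  [0,0,10],
  [0,0,10],
  [0,0,10],
], gripper=[1,1,1,1,1,1,1,1], twist=[0,0,0,0,0,0,0,0])

```text
clock: 8.15
tcp_pos: [0.5834, 0.1693, 0.2416]
orientation: [-0.001, 0.258, 0.966, -0.0]
wrist_force: [0.1, 0.6, 0.1]
finger_gap: 0.0855
grip_force: 0.0
```

Run:
```python
from workcell import env
import cv2,numpy as np
from h import *
c=env.read_camera("wrist");cv2.imwrite("pics/w2.png",c["image"][:,:,::-1])
M=masks(c);a=np.array([.583,.1695]);k=lambda P,r:P[np.linalg.norm(P[:,:2]-a,axis=1)<r]
R=k(pts(c,M["red"]),.05);T=R[R[:,2]>.16];W=k(pts(c,M["white"]),.05);W=W[W[:,2]>.16];Y=k(pts(c,M["yel"]),.09);Y=Y[(Y[:,2]>.09)&(Y[:,2]<.11)];B=np.r_[T,W]
ang=lambda v:np.degrees(np.arctan2(v[1],v[0]))%360
print("bar",line(B),cv2.minAreaRect(B[:,:2].astype(np.float32)),"white",ang(W.mean(0)[:2]-a),"yel",line(Y),ang(Y.mean(0)[:2]-a),len(Y))
```

```text
bar -30.0 ((0.5841246247291565, 0.1703103929758072), (0.013691134750843048, 0.05218607932329178), 60.48065948486328) white 144.65026492151136 yel 4.6 184.22582701867546 452
```

View pics/w2.png

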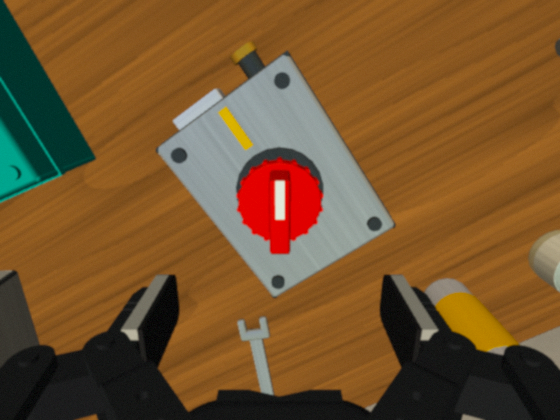

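The picture shows the cap at (280,200), with the stripe at 150° and the yellow line at (236,130), 184.5°. The slip is about 34° past home, and the gripper is clear of the tank.

```bash
python3 -c "
from workcell import env
print(env.hand_in())"
```

```text
the job is handed in; nothing more can be done
None
```

The red cap is fully home, its torque limiter has slipped about 34° by the camera measurement, the gripper has let go and is clear, the blue-capped tank was not touched, and the job was handed in at about 8 s.

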